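# Shut the heavy cover of the packed steriliser container

### The job

Two steel instrument containers stand open on the table. Push the heavy cover of the packed one (the one with the two ring-handled clamps lying in it) down until it is fully shut, slowly, so that it does not slam. Leave the cover of the empty container open as it stands.

Things in the scene. Friction and masses are not known exactly. Their poses are not given: they have to be found in the camera images.
- loaded_cover (a joint): Cover hinge of the packed container, rad: 0 = fully shut, grows as it opens; starts 0.8 to 1.4. The cover weighs about 0.85 kg. A stiff hinge (1 N m friction) holds it at any angle: it moves only while pushed, with 1 to 9 N near its front edge. Slamming means turning faster than 1.2 rad/s (0.18 m/s at the edge) in the last 0.35 rad before shut
- loaded_hinge (a point): Middle of the packed container's hinge line, atop its far wall, 65 mm above the table, 76 mm behind the box's centre. Axes fixed to the box: z up, y along the hinge, -x to the box's front (roughly toward the robot). The box is steel, open, 140 deep x 130 wide x 65 mm high, stands fast and has two ring-handled clamps lying in it
- loaded_edge (a point): Middle of the packed cover's front edge, on the outer face (on top when shut, then 73 mm above the table). Axes turn with the cover: -x from hinge to edge, z out of the outer face. The cover is a flat steel plate, 150 mm from hinge to edge, 140 wide; its outer face lies 8 mm out from the hinge line; a thin 12 mm lip, 60 wide, extends its edge
- empty_edge (a point): The same point on the cover of the other container, which has the same shape and size but is empty; its cover stands open at 0.8 to 1.4 rad on a hinge of the same kind

How it is judged (in metres and radians):
At the end, for the whole second after the job is handed in: The packed container's cover is shut to within 0.06 rad (9 mm at its front edge); the empty container's cover edge is within 20 mm of where it started (value of joint loaded_cover below 0.06 rad and distance of empty_edge from where it was at the start of the episode below 0.02 m); the robot touches nothing.
It fails at once if the packed container's cover slams: in the last 0.35 rad before shut it turns faster than 1.2 rad/s (value of joint loaded_cover below 0.35 rad and velocity of joint loaded_cover below -1.2 rad/s).
It fails at once if the empty container's cover is moved: its edge by more than 20 mm (distance of empty_edge from where it was at the start of the episode above 0.02 m).
It also fails if it takes over 30 s, if anything falls off the work surface, if the arm or the gripper's body presses on something with over 40 N, if the wrist force passes 120 N, or if a joint passes its speed limit or range.

### The arm

A 7-joint arm with a two-finger parallel gripper is mounted at the origin on a cart in front of the work surface, level with it; the furniture and walls round the work are solid. World frame = base frame: x ahead of the robot, y to its left, z up, the work surface at z = 0. Lengths are in m, angles in degrees, forces in N, time in s.
With the tool pointing down it reaches from about 0.425 to 0.875 m from the base axis. Payload 4.7 kg.
Tool frame: the origin (TCP) lies between the finger pads; the fingertips stand 14 mm ahead of it and the grasp point (between the pads) lies 5 mm behind it (env.tip_reach is the distance from the TCP to the fingertips, in m); z points along the fingers, y is the direction in which the jaws open and shut (so a half turn about z gives the same grasp; the last joint's range is limited). The gripper opens to 87 mm and grips with 3 to 60 N. Pads are 19 mm wide; open, the fingers measure 117 mm over their backs; the gripper's body (75 mm by 190 mm) begins 51 mm behind the grasp point.
Start: joints at [-67.489, 18.392, -4.016, 83.108, 1.295, 78.541, -3.26], TCP at [0.24, 0.604, 0.237] pointing down, gripper open.
Joint ranges: [-163.93, 163.93], [-17.29, 119.83], [-79.2, 71.16], [3.27, 140.29], [-89.18, 269.18], [5.43, 117.66], [-154.24, 154.24]. Speed limits (degrees/s): [147.25, 147.25, 180, 180, 180, 180, 180].

### API

Orientations are given as [roll, pitch, yaw] about the fixed x, y, z axes, in that order (R = Rz(yaw) Ry(pitch) Rx(roll)).
In Python, from cell import env gives the robot as it stands. The module is installed in compiled form; this text tells all that it offers.
- The arm moves only by the shell command python3 -m pendant 'ROWS' [FORCE]. ROWS is JSON, a list of rows, each an object of numbers: "rx", "ry", "rz": the turn, a rotation vector about the tool's x, y, z in degrees; "tx", "ty", "tz": the shift along the tool's x, y, z in mm; "jaw": the finger opening in mm, from 0 to 87. In form: [{"rx": .., "ry": .., "rz": .., "tx": .., "ty": .., "tz": .., "jaw": ..}, ...]. A call has 1 to 20 rows; each row shifts and turns the commanded pose from where the row before left it, along the tool's axes as they then stand; what a row does not reach is not made up. A row lasts 1/12 s, in which the tool goes at most 41.7 mm and 7.16 degrees, less where a joint would pass 70% of its speed; a pose out of reach is approached as far as the arm can. A call with a gripper value outside its range is refused whole. The fingers move at their own pace and stop on an object; FORCE is the grip in N (left out, the last holds). Time passes only in rows, so rows that do not move let the fingers close. It gives the time, the measured TCP pose, the force and the opening at its end, in the units of the state.
- env.get_obs(): the state, without advancing time (a new reading comes with each control period).
- env.read_camera(name): name is "scene" or "top"; returns a dict with "img" (400x640x3 uint8, red, green, blue), "range_z" (400x640 float32, m along the optical axis (not along the pixel's ray), 0 where there is no reading), "vertical_fov" (degrees; the focal length in pixels is half the picture's height over the tangent of half this angle, whatever the lens; pixels are square), "cx", "cy" (the principal point, pixels), "world_to_cam" (4x4, takes a point from world to camera coordinates). Camera axes: x right, y up, looking along -z (the intrinsics and any distortion apply to the point x, -y, -z); pixel columns grow to the right and rows downward; lengths in m; the calibration is good to about 2 mm. A picture is of the moment at which its call begins.
- env.sign_off(): hands the job in, once; it reports no verdict.
The state is a dict: "time_s": time; "qpos": joint angles; "joint_velocities": joint speeds; "effort": joint torques, N m; "tool_pos": TCP position; "tool_rot": TCP orientation; "force": force on the tool from outside, world axes, zero at the start; "wrist_torque": the same for the moment, N m; "grip_width": finger opening in m.
Only numpy, scipy, OpenCV 4.12 (cv2) and the standard library are available. Lean on these libraries where they do the work, as an engineer would, in place of code of your own. Each camera call takes 0.05 s, during which the arm holds its last target.

## Working session

There is one attempt and no reset: what is moved stays moved. The work goes in short steps, Python scripts to look and compute and a shell command to move; the robot and the scene stay as the last step left them, time stands still between calls to the robot, and variables do not carry over. Pictures are saved under pics/ and viewed, and the job is handed in when it is done.

```bash
mkdir -p pics; cat > h.py <<'E'
import numpy as np,cv2
from cell import env
def snap(n,f):
    c=env.read_camera(n); cv2.imwrite(f'pics/{f}.png',c['img'][...,::-1]); np.savez(f'{f}.npz',**c); return c
def pt(c,u,v):
    z=float(c['range_z'][int(v),int(u)]); f=200/np.tan(np.radians(float(c['vertical_fov']))/2)
    p=np.array([(u-c['cx'])/f*z,-(v-c['cy'])/f*z,-z,1]); return (np.linalg.inv(c['world_to_cam'])@p)[:3]
E
python3 - <<'E'
from h import *
for n in('scene','top'):
    c=snap(n,n+'0'); print({k:(v.shape if hasattr(v,'shape') and v.ndim>1 else v) for k,v in c.items()}); print(np.linalg.inv(c['world_to_cam']).round(3))
print(env.get_obs(),env.tip_reach)
E
```

```text
{'img': (400, 640, 3), 'range_z': (400, 640), 'vertical_fov': 47.257426323755126, 'cx': 325.71422815322495, 'cy': 197.13060708567374, 'world_to_cam': (4, 4)}
[[ 0.786  0.344 -0.514 -0.067]
 [-0.618  0.414 -0.668 -0.776]
 [-0.017  0.843  0.538  0.742]
 [ 0.     0.     0.     1.   ]]
{'img': (400, 640, 3), 'range_z': (400, 640), 'vertical_fov': 56.93879393158329, 'cx': 318.63816191726573, 'cy': 202.56740286393313, 'world_to_cam': (4, 4)}
[[ 0.024  0.994 -0.103  0.41 ]
 [-1.     0.024 -0.003 -0.029]
 [-0.     0.103  0.995  0.949]
 [ 0.     0.     0.     1.   ]]
{'time_s': 0.1, 'qpos': array([-67.48831624,  18.43401074,  -4.015122  ,  83.16598884,
         1.29550542,  78.54073178,  -3.26100115]), 'joint_velocities': array([-0.0582525 , -0.14227918,  0.00912947, -0.20957038, -0.05680502,
        0.07750242, -0.02217921]), 'effort': array([-3.81511600e-04, -4.92576170e+01, -4.05691797e-01, -3.13398314e+01,
       -6.40158006e-02,  3.94824904e-02,  7.34690730e-05]), 'tool_pos': array([0.24025871, 0.60347715, 0.23559675]), 'tool_rot': array([-1.79904524e+02,  5.99057128e-03,  1.58296584e+02]), 'force': array([ 0.28382445, -0.0294459 ,  0.22944808]), 'wrist_torque': array([-0.05122552,  0.01046206, -0.03555632]), 'grip_width': 0.08728861810843791} 0.014
```

View pics/scene0.png

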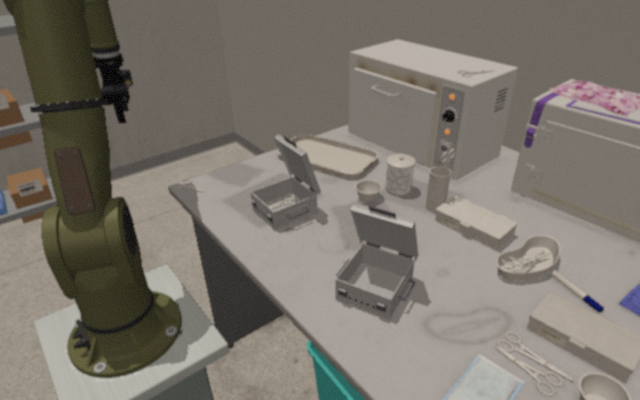

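View pics/top0.png

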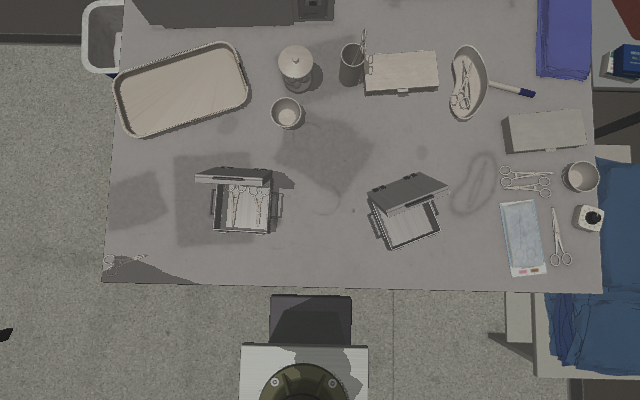

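```bash
python3 - <<'E'
from h import *
a=cv2.imread('pics/top0.png')[150:250,180:300]; b=cv2.imread('pics/scene0.png')[125:235,240:330]
cv2.imwrite('pics/a.png',cv2.resize(a,None,fx=6,fy=6,interpolation=2)); cv2.imwrite('pics/b.png',cv2.resize(b,None,fx=5,fy=5,interpolation=2))
E
```

```text
(no output)
```

View pics/a.png

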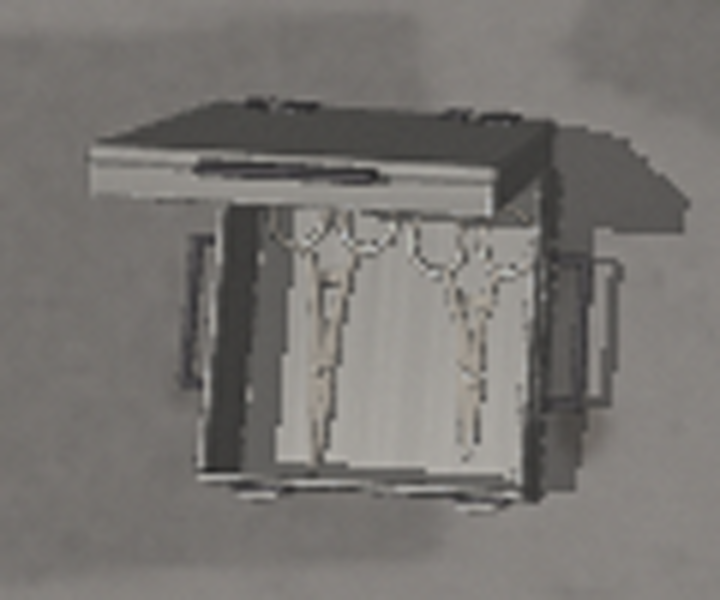

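View pics/b.png

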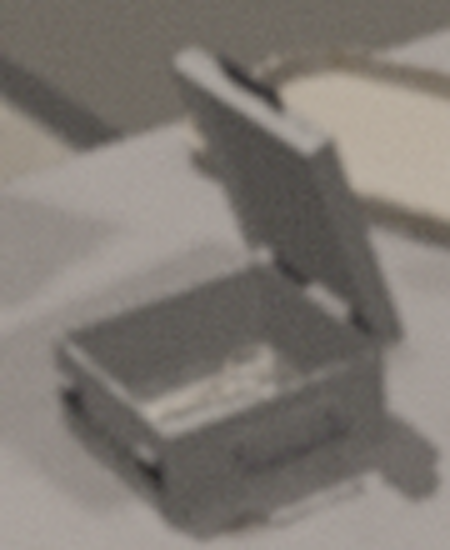

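The packed container is the left one in the top view: two clamps are visible around (235,205), and its cover edge runs from about (195,176) to (262,181). The empty one is at about (405,210). In the scene view the packed one is at about (285,185), with cover corners at (276,136) and (306,153).

```bash
python3 - <<'E'
from h import *
t=np.load('top0.npz'); s=np.load('scene0.npz')
for n,c,P in(('top',t,[(197,176),(230,178),(260,180),(205,172),(225,172),(250,172),(262,173),(218,170),(235,170),(260,170),(197,180),(228,182),(260,183),(214,229),(240,230),(267,232),(375,190),(410,177),(440,187),(390,208),(440,182),(420,200)]),('scene',s,[(277,137),(290,145),(305,153),(285,160),(300,170),(315,188),(295,150)])):
    for u,v in P: print(n,u,v,pt(c,u,v).round(3))
E
```

```text
top 197 176 [0.536 0.222 0.207]
top 230 178 [0.53  0.151 0.223]
top 260 180 [0.53  0.093 0.21 ]
top 205 172 [0.549 0.214 0.181]
top 225 172 [0.553 0.177 0.163]
top 250 172 [0.558 0.127 0.142]
top 262 173 [0.556 0.099 0.149]
top 218 170 [0.562 0.199 0.14 ]
top 235 170 [0.566 0.165 0.122]
top 260 170 [0.572 0.113 0.097]
top 197 180 [0.527 0.222 0.207]
top 228 182 [0.525 0.159 0.204]
top 260 183 [0.525 0.094 0.205]
top 214 229 [0.432 0.223 0.062]
top 240 230 [0.431 0.16  0.066]
top 267 232 [0.428 0.097 0.053]
top 375 190 [ 0.532 -0.159  0.087]
top 410 177 [ 0.565 -0.241  0.088]
top 440 187 [ 0.526 -0.275  0.199]
top 390 208 [ 0.48  -0.172  0.205]
top 440 182 [ 0.54  -0.283  0.176]
top 420 200 [ 0.496 -0.23   0.215]
scene 277 137 [0.531 0.218 0.206]
scene 290 145 [0.529 0.152 0.207]
scene 305 153 [0.532 0.088 0.207]
scene 285 160 [0.556 0.225 0.123]
scene 300 170 [0.557 0.151 0.121]
scene 315 188 [0.561 0.088 0.091]
scene 295 150 [0.523 0.12  0.206]
```

```bash
python3 - <<'E'
from h import *
t=np.load('top0.npz')
for u,v in[(287,99),(287,125),(296,52),(200,90),(245,65),(230,165)]: print(u,v,pt(t,u,v).round(3))
# outer-face fit
P=np.array([pt(t,u,v) for v in range(168,174) for u in range(220,258,2)])
m=P.mean(0);n=np.linalg.svd(P-m)[2][2];n*=np.sign(n[0]);r=(P-m)@n;k=abs(r)<.004
m=P[k].mean(0);n=np.linalg.svd(P[k]-m)[2][2];n*=np.sign(n[0]);print(k.sum(),len(k),m.round(3),n.round(3),'theta',np.arctan2(np.hypot(n[0],n[1]),n[2]))
E
python3 -m pendant '[{"tz":-28,"rz":-4.9,"jaw":0},{"tz":-28,"rz":-4.9,"jaw":0},{"tz":-28,"rz":-4.9,"jaw":0},{"tz":-28,"rz":-4.9,"jaw":0},{"jaw":0}]'
```

```text
287 99 [0.77  0.061 0.035]
287 125 [ 0.713  0.062 -0.001]
296 52 [0.859 0.036 0.106]
200 90 [0.801 0.296 0.005]
245 65 [ 0.876  0.18  -0.   ]
230 165 [ 0.602  0.208 -0.001]
111 114 [0.564 0.157 0.128] [ 0.954 -0.03   0.299] theta 1.267062994091645invalid input at $[0]: expected keys rx, ry, rz, tx, ty, tz, jaw
```

```bash
python3 -m pendant '[{"rx":0,"ry":0,"rz":-4.9,"tx":0,"ty":0,"tz":-28,"jaw":0},{"rx":0,"ry":0,"rz":-4.9,"tx":0,"ty":0,"tz":-28,"jaw":0},{"rx":0,"ry":0,"rz":-4.9,"tx":0,"ty":0,"tz":-28,"jaw":0},{"rx":0,"ry":0,"rz":-4.9,"tx":0,"ty":0,"tz":-28,"jaw":0},{"rx":0,"ry":0,"rz":0,"tx":0,"ty":0,"tz":0,"jaw":0}]'
```

```text
time_s: 0.52
tool_pos: [0.241, 0.6056, 0.355]
tool_rot: [179.5, 0.2, 178.1]
force: [0.7, 0.4, 1.0]
grip_width: 0.0615
```

```bash
python3 -m pendant '[{"rx":0,"ry":0,"rz":0,"tx":-23,"ty":-24.2,"tz":0,"jaw":0},{"rx":0,"ry":0,"rz":0,"tx":-23,"ty":-24.2,"tz":0,"jaw":0},{"rx":0,"ry":0,"rz":0,"tx":-23,"ty":-24.2,"tz":0,"jaw":0},{"rx":0,"ry":0,"rz":0,"tx":-23,"ty":-24.2,"tz":0,"jaw":0},{"rx":0,"ry":0,"rz":0,"tx":-23,"ty":-24.2,"tz":0,"jaw":0},{"rx":0,"ry":0,"rz":0,"tx":-23,"ty":-24.2,"tz":0,"jaw":0},{"rx":0,"ry":0,"rz":0,"tx":-23,"ty":-24.2,"tz":0,"jaw":0},{"rx":0,"ry":0,"rz":0,"tx":-23,"ty":-24.2,"tz":0,"jaw":0},{"rx":0,"ry":0,"rz":0,"tx":-23,"ty":-24.2,"tz":0,"jaw":0},{"rx":0,"ry":0,"rz":0,"tx":-23,"ty":-24.2,"tz":0,"jaw":0},{"rx":0,"ry":0,"rz":0,"tx":-23,"ty":-24.2,"tz":0,"jaw":0},{"rx":0,"ry":0,"rz":0,"tx":-23,"ty":-24.2,"tz":0,"jaw":0},{"rx":0,"ry":0,"rz":0,"tx":-23,"ty":-24.2,"tz":0,"jaw":0},{"rx":0,"ry":0,"rz":0,"tx":-23,"ty":-24.2,"tz":0,"jaw":0},{"rx":0,"ry":0,"rz":0,"tx":-23,"ty":-24.2,"tz":0,"jaw":0},{"rx":0,"ry":0,"rz":0,"tx":-23,"ty":-24.2,"tz":0,"jaw":0},{"rx":0,"ry":0,"rz":0,"tx":-23,"ty":-24.2,"tz":0,"jaw":0},{"rx":0,"ry":0,"rz":0,"tx":-23,"ty":-24.2,"tz":0,"jaw":0},{"rx":0,"ry":0,"rz":0,"tx":0,"ty":0,"tz":0,"jaw":0},{"rx":0,"ry":0,"rz":0,"tx":0,"ty":0,"tz":0,"jaw":0}]'
```

```text
time_s: 2.18
tool_pos: [0.6389, 0.1506, 0.3471]
tool_rot: [-179.9, -0.1, 177.6]
force: [-0.2, 0.5, 0.2]
grip_width: 0.0004
```

```bash
python3 -m pendant '[{"rx":0,"ry":0,"rz":0,"tx":0,"ty":5,"tz":25,"jaw":0},{"rx":0,"ry":0,"rz":0,"tx":0,"ty":0,"tz":25,"jaw":0},{"rx":0,"ry":0,"rz":0,"tx":0,"ty":0,"tz":25,"jaw":0},{"rx":0,"ry":0,"rz":0,"tx":0,"ty":0,"tz":25,"jaw":0},{"rx":0,"ry":0,"rz":0,"tx":0,"ty":0,"tz":25,"jaw":0},{"rx":0,"ry":0,"rz":0,"tx":20,"ty":0,"tz":25,"jaw":0},{"rx":0,"ry":0,"rz":0,"tx":20,"ty":0,"tz":0,"jaw":0},{"rx":0,"ry":0,"rz":0,"tx":20,"ty":0,"tz":0,"jaw":0},{"rx":0,"ry":0,"rz":0,"tx":0,"ty":0,"tz":0,"jaw":0},{"rx":0,"ry":0,"rz":0,"tx":0,"ty":0,"tz":0,"jaw":0}]'
python3 - <<'E'
from h import *
snap('scene','s1');snap('top','t1')
E
```

```text
time_s: 3.02
tool_pos: [0.5769, 0.1627, 0.1987]
tool_rot: [179.9, -0.0, 178.1]
force: [-0.3, -0.3, 0.4]
grip_width: 0.0004
```

View pics/s1.png

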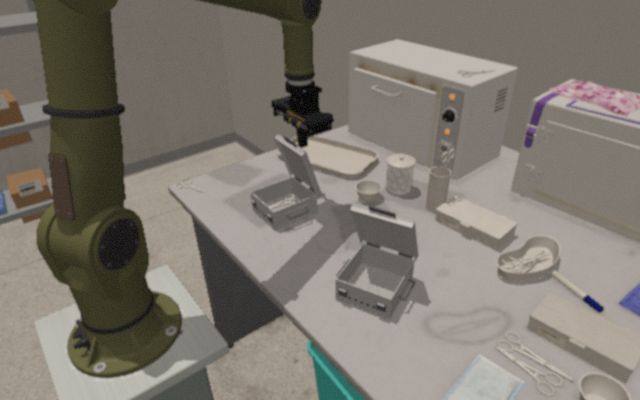

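```bash
python3 - <<'E'
from h import *
o=env.get_obs();print(o['tool_pos'],o['force'])
H=np.array([.576,.065]);r=.127
f=lambda t:H+r*np.array([-np.cos(t),np.sin(t)])+.008*np.array([np.sin(t),np.cos(t)])+np.array([.0095,.014])
T=np.r_[np.arange(1.267,.4,-.05),np.arange(.4,-.03,-.025)]
p=np.array([f(t) for t in T]);d=np.diff(p,axis=0)*1000
for t,q,e in zip(T,p,d):print(round(t,3),q.round(4),'tx %.1f tz %.1f'%(-e[0],-e[1]))
E
```

```text
[0.57855939 0.16168896 0.1989878 ] [-0.45718468  0.2798484   0.63450274]
1.267 [0.5551 0.2026] tx 6.1 tz 1.7
1.217 [0.549  0.2009] tx 6.0 tz 2.0
1.167 [0.543  0.1989] tx 5.9 tz 2.3
1.117 [0.537  0.1967] tx 5.8 tz 2.6
1.067 [0.5312 0.1941] tx 5.7 tz 2.9
1.017 [0.5255 0.1912] tx 5.5 tz 3.1
0.967 [0.52   0.1881] tx 5.4 tz 3.4
0.917 [0.5146 0.1847] tx 5.2 tz 3.7
0.867 [0.5094 0.181 ] tx 5.0 tz 3.9
0.817 [0.5044 0.1771] tx 4.8 tz 4.2
0.767 [0.4996 0.1729] tx 4.6 tz 4.4
0.717 [0.495  0.1685] tx 4.4 tz 4.6
0.667 [0.4907 0.1639] tx 4.1 tz 4.8
0.617 [0.4865 0.159 ] tx 3.9 tz 5.0
0.567 [0.4827 0.154 ] tx 3.6 tz 5.2
0.517 [0.4791 0.1487] tx 3.4 tz 5.4
0.467 [0.4757 0.1433] tx 3.1 tz 5.6
0.417 [0.4726 0.1378] tx 1.0 tz 1.9
0.4 [0.4716 0.1358] tx 1.4 tz 2.9
0.375 [0.4703 0.133 ] tx 1.3 tz 2.9
0.35 [0.4689 0.1301] tx 1.2 tz 2.9
0.325 [0.4677 0.1271] tx 1.2 tz 3.0
0.3 [0.4665 0.1242] tx 1.1 tz 3.0
0.275 [0.4654 0.1212] tx 1.0 tz 3.0
0.25 [0.4644 0.1182] tx 0.9 tz 3.0
0.225 [0.4635 0.1151] tx 0.9 tz 3.1
0.2 [0.4626 0.1121] tx 0.8 tz 3.1
0.175 [0.4618 0.109 ] tx 0.7 tz 3.1
0.15 [0.4611 0.1059] tx 0.6 tz 3.1
0.125 [0.4605 0.1028] tx 0.6 tz 3.1
0.1 [0.4599 0.0996] tx 0.5 tz 3.1
0.075 [0.4595 0.0965] tx 0.4 tz 3.2
0.05 [0.4591 0.0933] tx 0.3 tz 3.2
0.025 [0.4587 0.0902] tx 0.2 tz 3.2
-0.0 [0.4585 0.087 ] tx 0.2 tz 3.2
```

The gripper, at about (300,120), hangs behind the packed cover with the fingers hidden. The empty cover at (385,235) hasn't moved. Next I make contact and follow the hinge arc.

```bash
python3 -m pendant '[{"rx":0,"ry":0,"rz":0,"tx":6,"ty":-3,"tz":0,"jaw":0},{"rx":0,"ry":0,"rz":0,"tx":6,"ty":-3,"tz":0,"jaw":0},{"rx":0,"ry":0,"rz":0,"tx":6,"ty":0,"tz":0,"jaw":0},{"rx":0,"ry":0,"rz":0,"tx":6,"ty":0,"tz":0,"jaw":0},{"rx":0,"ry":0,"rz":0,"tx":6,"ty":0,"tz":1.5,"jaw":0},{"rx":0,"ry":0,"rz":0,"tx":6,"ty":0,"tz":2,"jaw":0},{"rx":0,"ry":0,"rz":0,"tx":5.9,"ty":0,"tz":2.3,"jaw":0},{"rx":0,"ry":0,"rz":0,"tx":5.8,"ty":0,"tz":2.6,"jaw":0},{"rx":0,"ry":0,"rz":0,"tx":5.7,"ty":0,"tz":2.9,"jaw":0}]'
python3 - <<'E'
from h import *
print(env.get_obs()['tool_pos'],env.get_obs()['force'])
snap('scene','s2')
E
```

```text
time_s: 3.87
tool_pos: [0.5278, 0.1557, 0.1887]
tool_rot: [180.0, 0.5, 177.8]
force: [7.8, -1.6, -0.1]
grip_width: 0.0003
[0.52776028 0.15573211 0.18867654] [ 7.8247702  -1.63115252 -0.08156214]
```

View pics/s2.png

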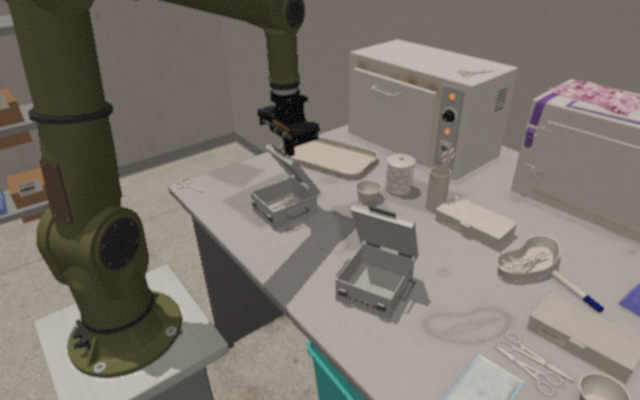

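The cover is following: its top edge has dropped to about (290,160) and contact force is 8 N. The empty cover is unchanged.

```bash
python3 -m pendant '[{"rx":0,"ry":0,"rz":0,"tx":5.5,"ty":0,"tz":3.1,"jaw":0},{"rx":0,"ry":0,"rz":0,"tx":5.4,"ty":0,"tz":3.4,"jaw":0},{"rx":0,"ry":0,"rz":0,"tx":5.2,"ty":0,"tz":3.7,"jaw":0},{"rx":0,"ry":0,"rz":0,"tx":5,"ty":0,"tz":3.9,"jaw":0},{"rx":0,"ry":0,"rz":0,"tx":4.8,"ty":0,"tz":4.2,"jaw":0},{"rx":0,"ry":0,"rz":0,"tx":4.6,"ty":0,"tz":4.4,"jaw":0},{"rx":0,"ry":0,"rz":0,"tx":4.4,"ty":0,"tz":4.6,"jaw":0},{"rx":0,"ry":0,"rz":0,"tx":4.1,"ty":0,"tz":4.8,"jaw":0},{"rx":0,"ry":0,"rz":0,"tx":3.9,"ty":0,"tz":5,"jaw":0},{"rx":0,"ry":0,"rz":0,"tx":3.6,"ty":0,"tz":5.2,"jaw":0}]'
python3 - <<'E'
from h import *
print(env.get_obs()['tool_pos'],env.get_obs()['force'])
snap('scene','s3')
E
```

```text
time_s: 4.75
tool_pos: [0.4802, 0.158, 0.1462]
tool_rot: [179.9, 0.3, 177.9]
force: [3.9, -0.5, 2.8]
grip_width: 0.0004
[0.48019481 0.1580239  0.14623251] [ 3.91609745 -0.52845657  2.83804665]
```

View pics/s3.png

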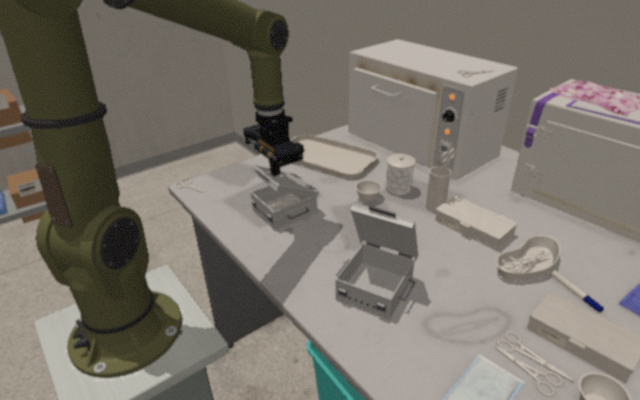

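The cover is about half shut, with its edge near (280,185) and the finger on it. I continue at about 0.3 rad/s.

```bash
python3 -m pendant '[{"rx":0,"ry":0,"rz":0,"tx":1.7,"ty":0,"tz":2.7,"jaw":0},{"rx":0,"ry":0,"rz":0,"tx":1.6,"ty":0,"tz":2.7,"jaw":0},{"rx":0,"ry":0,"rz":0,"tx":1.6,"ty":0,"tz":2.8,"jaw":0},{"rx":0,"ry":0,"rz":0,"tx":1.5,"ty":0,"tz":2.8,"jaw":0},{"rx":0,"ry":0,"rz":0,"tx":1.4,"ty":0,"tz":2.9,"jaw":0},{"rx":0,"ry":0,"rz":0,"tx":1.3,"ty":0,"tz":2.9,"jaw":0},{"rx":0,"ry":0,"rz":0,"tx":1.2,"ty":0,"tz":2.9,"jaw":0},{"rx":0,"ry":0,"rz":0,"tx":1.2,"ty":0,"tz":3,"jaw":0},{"rx":0,"ry":0,"rz":0,"tx":1.1,"ty":0,"tz":3,"jaw":0},{"rx":0,"ry":0,"rz":0,"tx":1,"ty":0,"tz":3,"jaw":0},{"rx":0,"ry":0,"rz":0,"tx":0.9,"ty":0,"tz":3,"jaw":0},{"rx":0,"ry":0,"rz":0,"tx":0.8,"ty":0,"tz":3,"jaw":0}]'
python3 -m pendant '[{"rx":0,"ry":0,"rz":0,"tx":0.6,"ty":0,"tz":3,"jaw":0},{"rx":0,"ry":0,"rz":0,"tx":0.5,"ty":0,"tz":3,"jaw":0},{"rx":0,"ry":0,"rz":0,"tx":0.5,"ty":0,"tz":3,"jaw":0}]'
python3 - <<'E'
from h import *
print(env.get_obs()['tool_pos'],env.get_obs()['force'])
snap('scene','s4')
E
```

```text
time_s: 5.8
tool_pos: [0.4629, 0.159, 0.11]
tool_rot: [180.0, -0.0, 177.9]
force: [3.6, -0.3, 2.5]
grip_width: 0.0005
time_s: 6.05
tool_pos: [0.461, 0.1591, 0.1009]
tool_rot: [180.0, -0.0, 177.9]
force: [3.3, -0.1, 3.2]
grip_width: 0.0007
[0.4610423  0.15906432 0.10090699] [ 3.28795376 -0.11954696  3.21180735]
```

View pics/s4.png

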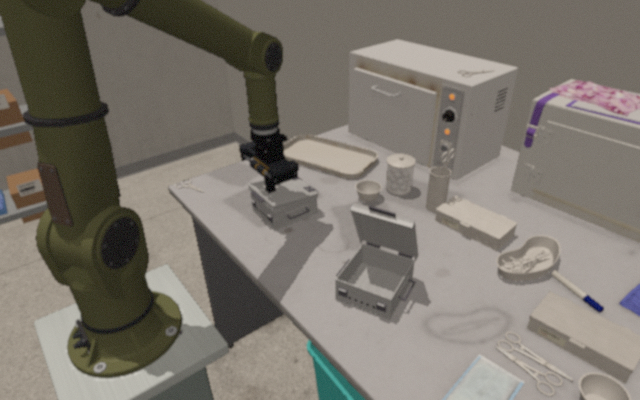

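The cover is nearly shut, and the gripper at (268,155) is pressing its front. I go down in small steps and watch the force.

```bash
python3 -m pendant '[{"rx":0,"ry":0,"rz":0,"tx":0.3,"ty":0,"tz":2.5,"jaw":0},{"rx":0,"ry":0,"rz":0,"tx":0.3,"ty":0,"tz":2.5,"jaw":0},{"rx":0,"ry":0,"rz":0,"tx":0.2,"ty":0,"tz":2.5,"jaw":0},{"rx":0,"ry":0,"rz":0,"tx":0,"ty":0,"tz":2,"jaw":0}]'
python3 -m pendant '[{"rx":0,"ry":0,"rz":0,"tx":0,"ty":0,"tz":1.5,"jaw":0},{"rx":0,"ry":0,"rz":0,"tx":0,"ty":0,"tz":1.5,"jaw":0}]'
python3 -m pendant '[{"rx":0,"ry":0,"rz":0,"tx":0,"ty":0,"tz":1.5,"jaw":0},{"rx":0,"ry":0,"rz":0,"tx":0,"ty":0,"tz":0,"jaw":0}]'
```

```text
time_s: 6.43
tool_pos: [0.4595, 0.159, 0.0911]
tool_rot: [-180.0, -0.1, 177.9]
force: [-1.4, 0.1, 4.0]
grip_width: 0.0002
time_s: 6.6
tool_pos: [0.4595, 0.159, 0.0882]
tool_rot: [-180.0, -0.1, 177.9]
force: [-2.1, 0.1, 3.2]
grip_width: 0.0002
time_s: 6.77
tool_pos: [0.4597, 0.159, 0.0874]
tool_rot: [-180.0, -0.1, 177.9]
force: [-4.7, -1.0, 7.9]
grip_width: 0.0002
```

Force is rising at z = 0.0874, where the tip is at 73 mm, the shut height. I press slightly more to confirm.

```bash
python3 -m pendant '[{"rx":0,"ry":0,"rz":0,"tx":0,"ty":0,"tz":1.5,"jaw":0},{"rx":0,"ry":0,"rz":0,"tx":0,"ty":0,"tz":0,"jaw":0}]'
python3 -m pendant '[{"rx":0,"ry":0,"rz":0,"tx":0,"ty":0,"tz":1.5,"jaw":0},{"rx":0,"ry":0,"rz":0,"tx":0,"ty":0,"tz":0,"jaw":0}]'
```

```text
time_s: 6.93
tool_pos: [0.4598, 0.159, 0.0873]
tool_rot: [-180.0, -0.1, 177.9]
force: [-8.7, -1.7, 18.3]
grip_width: 0.0006
time_s: 7.1
tool_pos: [0.4598, 0.159, 0.0872]
tool_rot: [180.0, -0.2, 177.9]
force: [-13.1, -3.9, 29.0]
grip_width: 0.0001
```

Hard stop: the cover is shut. I lift away and check.

```bash
python3 -m pendant '[{"rx":0,"ry":0,"rz":0,"tx":0,"ty":0,"tz":-4,"jaw":0},{"rx":0,"ry":0,"rz":0,"tx":0,"ty":0,"tz":-8,"jaw":0},{"rx":0,"ry":0,"rz":0,"tx":0,"ty":0,"tz":-20,"jaw":0},{"rx":0,"ry":0,"rz":0,"tx":0,"ty":0,"tz":-25,"jaw":0},{"rx":0,"ry":0,"rz":0,"tx":0,"ty":10,"tz":-25,"jaw":0},{"rx":0,"ry":0,"rz":0,"tx":0,"ty":25,"tz":-25,"jaw":0},{"rx":0,"ry":0,"rz":0,"tx":0,"ty":25,"tz":-25,"jaw":0},{"rx":0,"ry":0,"rz":0,"tx":0,"ty":30,"tz":0,"jaw":0},{"rx":0,"ry":0,"rz":0,"tx":0,"ty":30,"tz":0,"jaw":0},{"rx":0,"ry":0,"rz":0,"tx":0,"ty":30,"tz":0,"jaw":0},{"rx":0,"ry":0,"rz":0,"tx":0,"ty":30,"tz":0,"jaw":0},{"rx":0,"ry":0,"rz":0,"tx":0,"ty":30,"tz":0,"jaw":0},{"rx":0,"ry":0,"rz":0,"tx":0,"ty":0,"tz":0,"jaw":0},{"rx":0,"ry":0,"rz":0,"tx":0,"ty":0,"tz":0,"jaw":0},{"rx":0,"ry":0,"rz":0,"tx":0,"ty":0,"tz":0,"jaw":0}]'
python3 - <<'E'
from h import *
s=snap('scene','s5');t=snap('top','t5');o=env.get_obs();print(o['time_s'],o['force'])
t0=np.load('top0.npz');s0=np.load('scene0.npz')
for u,v in[(390,208),(420,200),(440,187)]:print('empty',pt(t0,u,v).round(3),pt(t,u,v).round(3))
print('empty scene',abs(s0['range_z'][205:255,355:415]-s['range_z'][205:255,355:415]).mean())
cv2.imwrite('pics/t5b.png',cv2.resize(cv2.imread('pics/t5.png')[140:260,170:470],None,fx=2.6,fy=2.6))
E
```

```text
time_s: 8.35
tool_pos: [0.4686, 0.3679, 0.2156]
tool_rot: [-179.9, -0.0, 177.9]
force: [0.3, 0.6, 0.3]
grip_width: 0.0008
8.45 [ 0.38508309 -0.20512101  0.0362653 ]
empty [ 0.48  -0.172  0.205] [ 0.48  -0.172  0.202]
empty [ 0.496 -0.23   0.215] [ 0.496 -0.23   0.215]
empty [ 0.526 -0.275  0.199] [ 0.526 -0.275  0.2  ]
empty scene 0.012266103
```

View pics/t5b.png

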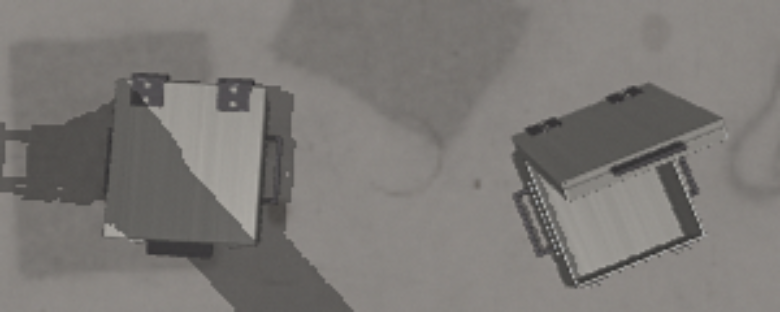

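View pics/s5.png

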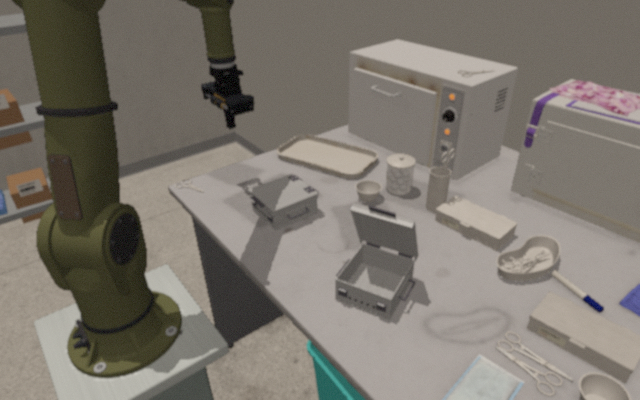

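The packed cover lies flat on its box (top view (210–272, 170–233)), the empty cover stands as before, and the gripper is clear. One flatness check, then hand in.

```bash
python3 - <<'E'
from h import *
t=np.load('t5.npz')
P=np.array([pt(t,u,v) for v in range(184,230,3) for u in range(216,266,4)])
a=np.linalg.lstsq(np.c_[P[:,:2],np.ones(len(P))],P[:,2],rcond=None)[0];print('slope x,y',a[:2],'z front',a@[.43,.155,1])
if abs(a[0])<.04: env.sign_off();print('handed in')
E
```

```text
slope x,y [ 0.00292342 -0.00096643] z front 0.07295687853036456
the job is handed in; nothing more can be done
handed in
```

The packed container's cover is shut and the job is handed in. I pushed the cover down along its hinge arc with the closed fingertips, at about 0.6 rad/s early on and about 0.3 rad/s near the end. It met a firm stop, pressed to about 29 N vertically, and I then lifted clear.

- **Packed cover:** the depth image shows it lying flat, with a slope of about 0.003 rad and its front edge 73 mm above the table, which is the shut height.
- **Empty cover:** three points on it in the top view match the start to within 3 mm. A mean depth difference of 12 mm over that region in the scene view disagreed with this. I put it down to sensor noise and pixels at depth edges, but did not look into it further; the cover looks unchanged in both pictures.
- **Robot:** the arm was clear of everything and the force reading was near zero at 8.5 s.

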